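# Swing the tub lid to its stop and angle the spare airer bar out through the mouth

## Robot

A 6-joint arm with a two-finger parallel gripper is mounted at the origin on the work surface. World frame = base frame: x ahead of the robot, y to its left, z up, the work surface at z = 0. Lengths are in m, angles in rad, forces in N, time in s.
With the tool pointing down it reaches from about 0.35 to 0.925 m from the base axis. Payload 6.4 kg.
Tool frame: the origin (TCP) lies midway between the tips of the shut fingers; the grasp point (between the pads) lies 19 mm behind it; z points along the fingers, x is the direction in which the jaws open and shut, and the axes are right-handed (so a half turn about z gives the same grasp; the last joint's range is limited). The gripper opens to 94 mm and grips with 3 to 60 N. Pads are 16 mm wide; open, the fingers measure 119 mm over their backs; the gripper's body (75 mm by 177 mm) begins 78 mm behind the grasp point.
Start: joints at [1.129, 0.245, 1.558, -0, 1.339, -0.174], TCP at [0.172, 0.627, 0.205] pointing down, gripper open.
Joint ranges: [-3.13, 3.13], [-1.02, 2.26], [0.13, 2.54], [-0.95, 4.09], [0.21, 2.88], [-2.74, 2.74]. Speed limits (rad/s): [2.57, 2.57, 3.14, 3.14, 3.14, 3.14].

## Interface

Orientations are given as a unit quaternion [w, x, y, z].
In Python, from cell import * gives the robot as it stands.
- The arm moves only by the shell command python3 -m inch 'ROWS' [OPENING] [FORCE]. ROWS is JSON, a list of rows, each a list of 6 numbers: the shift along the tool's x, y, z normalised to -1 to 1, where 1 is 800 mm, then the turn, a rotation vector about the tool's x, y, z normalised to -1 to 1, where 1 is 360 degrees. A call has 1 to 12 rows; each row is the pose to reach, as a shift and turn from the pose measured when the call began, along the tool's axes at that moment, turning the shorter way round; what a row does not reach only later rows make up. A row lasts 1/12 s, in which the tool goes at most 41.7 mm and 7.16 degrees, less where a joint would pass 70% of its speed; a pose out of reach is approached as far as the arm can. A call with a number of a shift or a turn outside -1 to 1 is refused whole. A call with a gripper value outside its range is refused whole. OPENING is the opening, from 0 (shut) to 1 (fully open), set as the call begins (- or left out, the last holds). The fingers move at their own pace and stop on an object; FORCE is the grip in N (left out, the last holds). Time passes only in rows, so rows that repeat a pose let the fingers close. It gives the time, the measured TCP pose, the force and the opening at its end, in the units of the state.
- state(): the state, without advancing time (a new reading comes with each control period).
- camera(name): name is "side" or "top" or "wrist"; returns a dict with "frame" (384x512x3 uint8, red, green, blue), "depth" (384x512 float32, m along the optical axis (not along the pixel's ray), 0 where there is no reading), "camera_matrix" (3x3 intrinsics, pixels), "world_from_camera" (4x4, takes a point from camera to world coordinates); the wrist camera has in their place "hand_eye" (4x4, takes a point from camera to tool coordinates, whose origin is the TCP and whose axes are the tool frame's). Camera axes: x right, y down, z forward; pixel columns grow to the right and rows downward; lengths in m; the calibration is good to about 2 mm. A picture is of the moment at which its call begins: read the wrist's pose just before it.
- job_done(): hands the job in, once; it reports no verdict.
Trained networks look in a picture, given as the dict that the camera call returned (one of the last four; its "shot" number tells which), for a name from the list of things; names that differ only in an ending like _2 or _b are one class to them, and where a whole thing is asked for, a point or a joint stands for the part that bears it (a point fixed in the world has none). Each returns a list of dicts, best first, with "confidence" (0 to 1); they miss things now and then, are a little off and sometimes report something else, mostly with a low value. They report only what shows in the picture. A call takes as long as a camera call.
- recognise(picture, label): "at" ([x, y, z] in m, in world coordinates, good to about 4 mm: the middle of the surface that is visible of it).
The state is a dict: "time_s": time; "qpos": joint angles; "joint_velocities": joint speeds; "effort": joint torques, N m; "tool_pos": TCP position; "ee_rot": TCP orientation; "ft_force": force on the tool from outside, world axes, zero at the start; "wrist_torque": the same for the moment, N m; "width": opening from 0.0 (shut) to 1.0 (fully open).
Only numpy, scipy, OpenCV 4.12 (cv2) and the standard library are available. Lean on these libraries where they do the work, as an engineer would, in place of code of your own. Each camera call takes 0.05 s, during which the arm holds its last target.

## Task

The spare wooden airer bar lies in the round tub under the clear swivel lid. Turn the lid clockwise by its blue knob until it comes up against its stop and leave it there; then reach in through the mouth, angle the bar and bring it out through the mouth one end first, and finish while holding it still in the gripper above the tub, its whole length at least 5 cm higher than the lid and clear of everything else. Leave the other things on the table and in the tray where they are.

Things in the scene. Friction and masses are not known exactly. Their poses are not given: they have to be found in the camera images.
- tub: round white storage tub fixed to the table, 350 mm across; origin on the table at the centre of its underside, z up. Inner floor 8 mm above the table, inner radius 168 mm. Two grey ribs (110 mm along x, 10 mm thick, tops 40 mm above the table) at y = -80 and y = +100 mm carry the bar, which lies roughly along the tub's y axis
- lid_mouth (a point): middle of the clear hole (blue border) in the clear lid, level with the lid's top; the lid reaches from 90 to 95 mm above the table. The hole is 165 x 160 mm, 165 mm along this frame's x. With the lid at its stop it spans y = -40 to +125 mm and x = -80 to +80 mm in the tub's frame
- lid (a joint): turn of the lid about the tub's upright axis, rad; grows clockwise seen from above, from 0 to a hard stop at 1.571. At 0 the knob is on the tub's +x side and the mouth reaches farthest to -x; at the stop the knob is on -y and the mouth reaches farthest to +y. Stays where it is left; friction 0.2 N m (about 1.5 N at the knob)
- lid_knob (a point): blue upright round knob on the lid, 22 mm across, from 95 to 145 mm above the table, 135 mm from the lid's axis; the point is on its axis, half-way up
- bar_center (a point): centre of the loose wooden airer bar, 18 x 18 mm square, 260 mm long along its own y axis, about 70 g; orange cap at the +y end, grey cap at the -y end; starts lying on the ribs, this point 49 mm above the table, orange end on the tub's +y side
- bar_head (a point): middle of the bar's orange end face, 130 mm along the bar's +y from its centre
- bar_tail (a point): middle of the bar's grey end face, 130 mm along the bar's -y from its centre
- bottle: green glass bottle with a green twist cap, standing in the shelf unit's tray; 64 mm across, 190 mm tall; origin at the centre of its underside
- jar: small glass jar with a steel lid, standing in the shelf unit's tray; 60 mm across, 75 mm tall; origin at the centre of its underside
- clip: aluminium hanger clip, 60 x 16 x 13 mm, lying in the shelf unit's tray; origin at the centre of its underside
- basket: grey basket of clothes pegs, 160 x 120 x 70 mm, on the table left of the tub; origin at the centre of its underside
- planter: terracotta pot with a green plant, 110 mm across, 160 mm tall with leaves, on the table left of the tub; origin at the centre of its underside
- mug: blue mug, 80 mm across, 90 mm tall, on the table left of the tub; origin at the centre of its underside
- bar: the loose wooden airer bar as a whole (see bar_center); origin at the centre of its underside

How it is judged:
On the way, in this order (a step that is already met when the one before it is completed fails the run):
1. the lid is turned to its stop with the bar still in the tub (value of joint lid above 1.5 rad and height (world z) of each of bar_head, bar_tail below 0.09 m), for 0.2 s.
2. the bar stands slantwise through the mouth, one end above the lid and the other still below it (value of joint lid above 1.5 rad and ((height (world z) of bar_head above 0.105 m and height (world z) of bar_tail below 0.09 m) or (height (world z) of bar_tail above 0.105 m and height (world z) of bar_head below 0.09 m))), for 0.1 s.
At the end, for the whole second after the job is handed in: lid within 4 degrees of its stop; bar gripped (over 2 N), at rest (under 50 mm/s), both ends over 40 mm above the lid (135 mm above the table), centre within 200 mm (level) of the tub's axis, not touching tub, lid or other things; these within 40 mm of their starts (value of joint lid above 1.5 rad and height (world z) of each of bar_head, bar_tail above 0.135 m and contact force between the fingers and bar above 2 N and contact force between bar and tub below 0.3 N and horizontal distance between bar_center and tub below 0.2 m and linear speed of bar below 0.05 m/s and contact force between bar and bottle below 0.3 N and contact force between bar and jar below 0.3 N and contact force between bar and clip below 0.3 N and contact force between bar and basket below 0.3 N and contact force between bar and planter below 0.3 N and contact force between bar and mug below 0.3 N and distance of each of bottle, jar, clip, basket, planter, mug from where it was at the start of the episode below 0.04 m); the arm keeps its last pose, push and grip.
It fails at once if one of the other things is knocked over or moved more than 40 mm (distance of any of bottle, jar, clip, basket, planter, mug from where it was at the start of the episode above 0.04 m).
It also fails if it takes over 56 s, if anything falls off the work surface, if the arm or the gripper's body presses on something with over 40 N, if the wrist force passes 120 N, or if a joint passes its speed limit or range.

## Working session

There is one attempt and no reset: what is moved stays moved. The work goes in short steps, Python scripts to look and compute and a shell command to move; the robot and the scene stay as the last step left them, time stands still between calls to the robot, and variables do not carry over. Pictures are saved under pics/ and viewed, and the job is handed in when it is done.

```bash
ls; mkdir -p pics; cat > h.py <<'E'
from cell import *
import numpy as np, cv2
from scipy.spatial.transform import Rotation as R
def rot(q): return R.from_quat([q[1],q[2],q[3],q[0]])
def pose():
    s=state(); return np.array(s['tool_pos']), rot(s['ee_rot'])
def save(c,n): cv2.imwrite('pics/'+n+'.png',cv2.cvtColor(c['frame'],cv2.COLOR_RGB2BGR))
def wfc(c,p=None):
    if 'world_from_camera' in c: return np.array(c['world_from_camera'])
    T=np.eye(4);T[:3,:3]=p[1].as_matrix();T[:3,3]=p[0];return T@np.array(c['hand_eye'])
def px2w(c,u,v,p=None,z=None):
    K=np.array(c['camera_matrix']);T=wfc(c,p)
    r=np.linalg.inv(K)@[u,v,1.]
    if z is None: return (T@np.r_[r*c['depth'][int(v),int(u)],1])[:3]
    d=T[:3,:3]@r; o=T[:3,3]; return o+d*(z-o[2])/d[2]
def row(tp,tR=None):
    "target world pos, Rotation -> row numbers"
    p,r=pose(); d=r.inv().apply(np.array(tp)-p)/0.8
    w=np.zeros(3) if tR is None else (r.inv()*tR).as_rotvec()/(2*np.pi)
    return np.round(np.r_[d,w],4).tolist()
E
python3 - <<'E'
from h import *
s=state();print(s)
for n in ['side','top']:
    c=camera(n);save(c,n+'0')
    for l in ['lid_knob','lid_mouth','tub','bar','bar_head','bar_tail','bottle','jar','clip','basket','planter','mug']:
        print(n,l,[(np.round(d['at'],3).tolist(),round(d['confidence'],2)) for d in recognise(c,l)[:2]])
p=pose();c=camera('wrist');save(c,'wrist0');print(c['hand_eye'])
print(p[1].as_matrix())
E
```

```text
pics
{'time_s': 0.0, 'qpos': array([ 1.12891320e+00,  2.45818037e-01,  1.55898182e+00, -2.66632094e-05,
        1.33870110e+00, -1.74081642e-01]), 'joint_velocities': array([ 0.00215084,  0.00032963, -0.00088232, -0.0001832 ,  0.00095214,
       -0.00058195]), 'effort': array([ 1.14349186e-03, -4.15825367e+01, -3.14605951e+01,  6.86246320e-02,
        3.33915814e-02, -1.49085736e-04]), 'tool_pos': array([0.17173004, 0.62628896, 0.20436014]), 'ee_rot': array([ 4.49939222e-04,  7.95174458e-01,  6.06379973e-01, -8.41502593e-04]), 'ft_force': array([-0.50932354,  0.75341572, -0.29975864]), 'wrist_torque': array([-0.03217351, -0.05199898,  0.00881313]), 'width': 0.9954390653006804}
side lid_knob [([0.534, 0.558, 0.099], 0.73), ([0.533, -0.146, 0.096], 0.72)]
side lid_mouth [([0.528, -0.144, 0.098], 0.97)]
side tub [([0.493, -0.139, 0.093], 0.58), ([0.635, 0.419, 0.046], 0.52)]
side bar [([0.52, -0.091, 0.054], 0.63)]
side bar_head [([0.513, -0.088, 0.057], 0.68), ([0.492, -0.139, 0.095], 0.2)]
side bar_tail [([0.517, -0.091, 0.053], 0.73)]
side bottle [([0.394, -0.61, 0.163], 0.93), ([0.6
[... 575 characters left out ...]
, -0.118, 0.094], 0.39)]
top bottle [([0.402, -0.589, 0.158], 0.87)]
top jar [([0.407, -0.5, 0.114], 0.54)]
top clip [([0.346, -0.527, 0.058], 0.59), ([0.516, -0.116, 0.061], 0.47)]
top basket [([0.645, 0.424, 0.031], 0.85)]
top planter [([0.535, 0.573, 0.1], 0.91)]
top mug []
[[ 9.99999908e-01 -2.73607196e-04 -3.31265479e-04  3.51285960e-04]
 [ 3.45397427e-04  9.70506401e-01  2.41075106e-01 -6.99898679e-02]
 [ 2.55535385e-04 -2.41075198e-01  9.70506406e-01 -1.79423762e-01]
 [ 0.00000000e+00  0.00000000e+00  0.00000000e+00  1.00000000e+00]]
[[ 2.64603972e-01  9.64357162e-01 -3.74851888e-05]
 [ 9.64357163e-01 -2.64603972e-01 -3.24511590e-06]
 [-1.30481806e-05 -3.52904398e-05 -9.99999999e-01]]
```

View pics/side0.png

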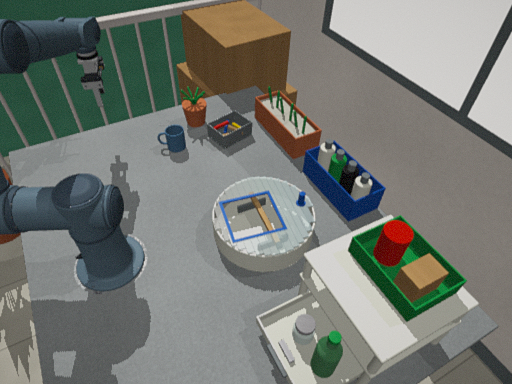

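View pics/top0.png

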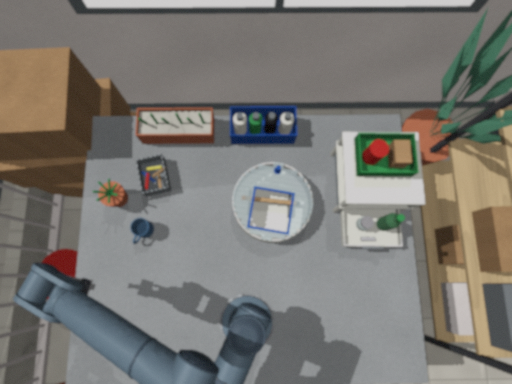

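Side view: tub at about (263,220), knob (301,199), mouth frame with the bar under it near (265,215). Top view: tub centre (272,202), knob (277,170). Next I measure these in pixels.

```bash
python3 - <<'E'
from h import *
from scipy.optimize import least_squares
for n in ['top','side']:
    c=camera(n);f=c['frame'].astype(int);np.savez('pics/'+n+'.npz',**{k:np.array(v) for k,v in c.items()})
    print(n,np.round(wfc(c),3).tolist(),c['camera_matrix'][0][0])
    hsv=cv2.cvtColor(c['frame'],cv2.COLOR_RGB2HSV)
    b=(hsv[...,0]>105)&(hsv[...,0]<128)&(hsv[...,1]>150)
    w=[]
    nl,lab,st,ce=cv2.connectedComponentsWithStats(b.astype(np.uint8))
    for i in range(1,nl):
        if st[i,4]<8: continue
        u,v=ce[i]
        print(st[i],np.round(ce[i],1),np.round(px2w(c,*ce[i],z=.093),3),np.round(px2w(c,*ce[i],z=.14),3))
    im=c['frame'];(x0,y0)=(222,150) if n=='top' else (200,165)
    cv2.imwrite(f'pics/{n}_z.png',cv2.cvtColor(cv2.resize(im[y0:y0+110,x0:x0+130],None,fx=6,fy=5.45,interpolation=cv2.INTER_CUBIC),cv2.COLOR_RGB2BGR))
E
```

```text
top [[-0.008, -0.977, 0.211, 0.206], [-1.0, 0.007, -0.006, -0.006], [0.004, -0.211, -0.977, 1.583], [0.0, 0.0, 0.0, 1.0]] 352.1744556583719
[ 230  106   67   37 1132] [264.1 126.1] [ 0.849 -0.086  0.093] [ 0.829 -0.084  0.14 ]
[276 167   4   6  18] [277.4 169.3] [ 0.646 -0.141  0.093] [ 0.632 -0.137  0.14 ]
side [[0.88, -0.338, 0.334, 0.075], [-0.475, -0.648, 0.595, -0.803], [0.016, -0.682, -0.731, 1.058], [0.0, 0.0, 0.0, 1.0]] 372.8667186224166
[224 126   3   7  17] [225.1 129.3] [0.591 0.355 0.093] [0.566 0.298 0.14 ]
[333 141  10  11  31] [337.1 145.8] [0.945 0.051 0.093] [0.903 0.009 0.14 ]
[ 303  147   82   74 1941] [340.3 188.9] [ 0.808 -0.148  0.093] [ 0.772 -0.18   0.14 ]
[345 151  23  25  98] [355.4 164.1] [ 0.942 -0.069  0.093] [ 0.899 -0.105  0.14 ]
[220 191  67  51 310] [252.8 214.5] [ 0.472 -0.108  0.093] [ 0.453 -0.142  0.14 ]
[296 192   9  14  80] [300.8 199.4] [ 0.654 -0.125  0.093] [ 0.625 -0.158  0.14 ]
```

View pics/top_z.png

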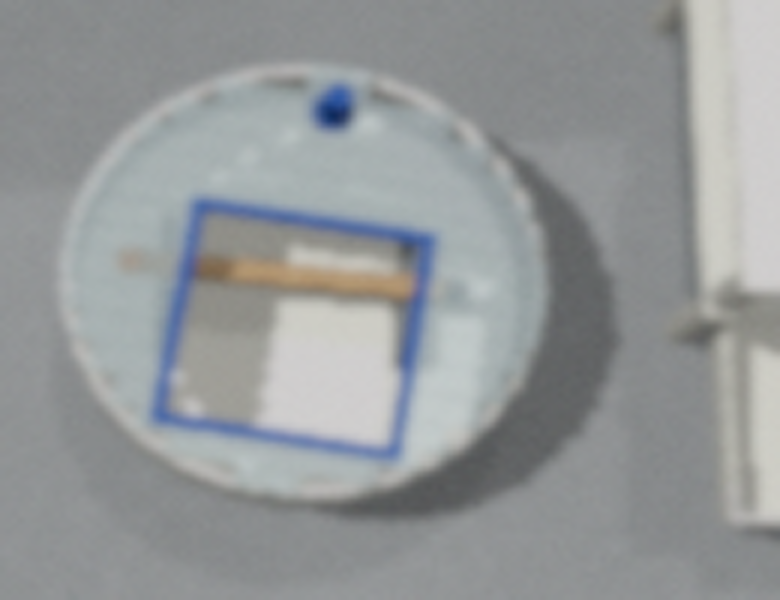

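View pics/side_z.png

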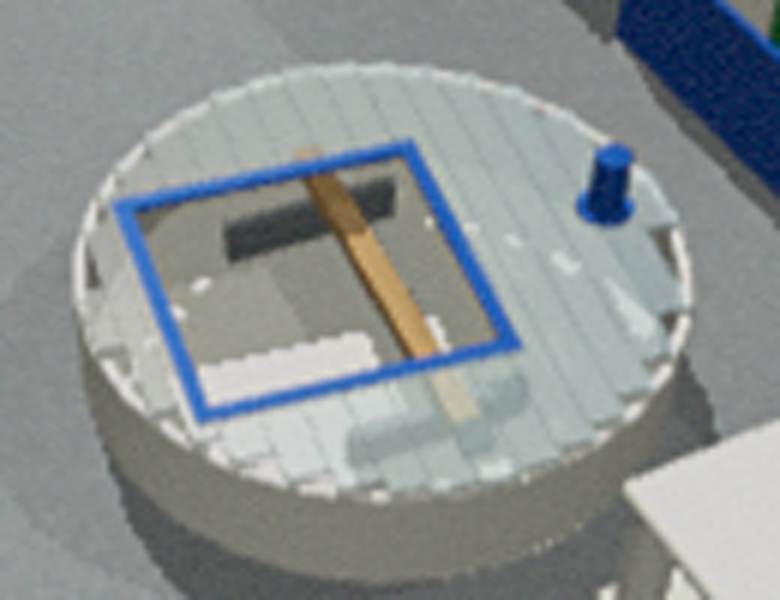

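```bash
python3 - <<'E'
from h import *
def ld(n): return dict(np.load(f'pics/{n}.npz'))
t=ld('top');s=ld('side')
T=lambda p,z: px2w(t,222+p[0]/6,150+p[1]/5.45,z=z)
S=lambda p,z: px2w(s,200+p[0]/6,165+p[1]/5.45,z=z)
ct=np.array([T(p,.095) for p in [(198,206),(433,240),(393,453),(158,415)]])
cs=np.array([S(p,.095) for p in [(408,145),(515,345),(203,417),(120,204)]])
for c in (ct,cs):
    print(np.round(c,3).tolist(),c.mean(0).round(3),[np.linalg.norm(c[i]-c[i-1]).round(3) for i in range(4)],
     'ax',np.degrees(np.arctan2(*( (c[0]-c[3]+c[1]-c[2])[[1,0]]))))
print('knob top',T((340,90),.145),S((614,155),.145),'base',T((332,125),.1),S((606,213),.095))
# tub rim ellipse
for n,f,e in (('t',T,[(60,270),(548,270),(300,64),(300,498)]),('s',S,[(75,270),(690,300),(370,62),(380,500)])):
    print(n,np.round([f(p,.095) for p in e],3).tolist())
print('bar top ends', T((120,258),.058),T((470,292),.058),S((300,155),.058),S((470,415),.058))
E
```

```text
[[0.562, -0.042, 0.095], [0.533, -0.211, 0.095], [0.364, -0.177, 0.095], [0.395, -0.011, 0.095]] [ 0.464 -0.11   0.095] [np.float64(0.17), np.float64(0.172), np.float64(0.172), np.float64(0.168)] ax -10.852395519768779
[[0.57, -0.041, 0.095], [0.539, -0.21, 0.095], [0.366, -0.178, 0.095], [0.397, -0.009, 0.095]] [ 0.468 -0.11   0.095] [np.float64(0.175), np.float64(0.171), np.float64(0.176), np.float64(0.172)] ax -10.45775947570518
knob top [ 0.6425557  -0.14209665  0.145     ] [ 0.64194244 -0.14145768  0.145     ] base [ 0.62704383 -0.13976528  0.1       ] [ 0.641013   -0.14498484  0.095     ]
t [[0.511, 0.058, 0.095], [0.508, -0.293, 0.095], [0.68, -0.118, 0.095], [0.33, -0.11, 0.095]]
s [[0.352, -0.047, 0.095], [0.643, -0.226, 0.095], [0.588, 0.036, 0.095], [0.42, -0.271, 0.095]]
bar top ends [0.52805844 0.01565054 0.058     ] [ 0.4980619  -0.24150236  0.058     ] [0.52550979 0.01041113 0.058     ] [ 0.50698482 -0.22063218  0.058     ]
```

```bash
python3 - <<'E'
from h import *
t=dict(np.load('pics/top.npz'))
for v in range(135,250,8):
    print(v,[tuple(np.round(px2w(t,u,v),2)) for u in (325,335,342,350,370)] if 0 else ' '.join('%.2f,%.2f,%.2f|'%tuple(px2w(t,u,v)) for u in (325,334,338,342,346,352,370)))
# rib direction in side view
s=dict(np.load('pics/side.npz'))
S=lambda p,z: px2w(s,200+p[0]/6,165+p[1]/5.45,z=z)
a,b=S((225,222),.04),S((395,180),.04); print(a,b,np.degrees(np.arctan2(b[1]-a[1],b[0]-a[0])))
print(row([.641,-.143,.205],rot(state()['ee_rot'])*R.from_rotvec([0,0,-np.radians(4.7)])))
E
```

```text
135 0.84,-0.38,-0.01| 0.84,-0.43,-0.00| 0.84,-0.44,-0.00| 0.74,-0.39,0.24| 0.75,-0.41,0.23| 0.75,-0.44,0.24| 0.73,-0.49,0.28|
143 0.80,-0.38,0.00| 0.80,-0.42,-0.01| 0.74,-0.40,0.15| 0.71,-0.39,0.24| 0.71,-0.41,0.24| 0.71,-0.43,0.24| 0.67,-0.46,0.35|
151 0.76,-0.38,0.00| 0.74,-0.40,0.07| 0.71,-0.40,0.14| 0.68,-0.39,0.23| 0.68,-0.41,0.24| 0.68,-0.43,0.24| 0.64,-0.46,0.35|
159 0.72,-0.38,-0.00| 0.72,-0.42,0.00| 0.67,-0.40,0.14| 0.68,-0.41,0.14| 0.64,-0.40,0.24| 0.64,-0.43,0.24| 0.62,-0.48,0.30|
167 0.68,-0.37,0.00| 0.68,-0.41,0.00| 0.64,-0.40,0.14| 0.64,-0.41,0.14| 0.61,-0.40,0.24| 0.61,-0.43,0.24| 0.61,-0.49,0.25|
175 0.64,-0.37,0.01| 0.64,-0.41,0.01| 0.60,-0.39,0.14| 0.60,-0.41,0.14| 0.58,-0.40,0.24| 0.58,-0.42,0.25| 0.57,-0.49,0.25|
183 0.61,-0.37,0.00| 0.61,-0.41,-0.00| 0.57,-0.39,0.14| 0.57,-0.41,0.14| 0.54,-0.40,0.24| 0.54,-0.42,0.24| 0.54,-0.49,0.24|
191 0.57,-0.37,-0.01| 0.57,-0.41,0.00| 0.53,-0.39,0.14| 0.53,-0.40,0.15| 0.51,-0.40,0.24| 0.51,-0.42,0.24| 0.51,-0.49,0.24|
199 0.53,-0.36,0.00| 0.53,-0.40,0.00| 0.50,-0.39,0.14| 0.50,-0.40,0.14| 0.48,-0.39,0.24| 0.48,-0.42,0.24| 0.4
[... 197 characters left out ...]
4,-0.42,0.07| 0.45,-0.44,0.04| 0.45,-0.47,0.04| 0.45,-0.55,0.04|
223 0.42,-0.36,0.01| 0.42,-0.40,0.00| 0.42,-0.42,0.00| 0.41,-0.42,0.07| 0.41,-0.44,0.04| 0.41,-0.47,0.04| 0.40,-0.52,0.12|
231 0.38,-0.36,0.01| 0.38,-0.40,0.01| 0.38,-0.41,0.01| 0.37,-0.41,0.07| 0.38,-0.44,0.04| 0.38,-0.47,0.04| 0.38,-0.54,0.04|
239 0.35,-0.35,-0.00| 0.35,-0.40,-0.00| 0.35,-0.41,0.00| 0.34,-0.42,0.06| 0.34,-0.44,0.04| 0.34,-0.46,0.04| 0.34,-0.54,0.06|
247 0.31,-0.35,-0.00| 0.31,-0.39,-0.00| 0.31,-0.41,0.00| 0.31,-0.43,0.01| 0.31,-0.45,0.01| 0.31,-0.47,-0.00| 0.31,-0.53,0.07|
[ 0.46488198 -0.00755611  0.04      ] [ 0.57452172 -0.02228455  0.04      ] -7.6510138171820365
[-0.7729, 0.82, 0.0006, 0.0, 0.0, -0.0131]
```

```bash
python3 -m inch '[[-0.773,0.82,0,0,0,-0.013],[-0.773,0.82,0,0,0,-0.013],[-0.773,0.82,0,0,0,-0.013],[-0.773,0.82,0,0,0,-0.013],[-0.773,0.82,0,0,0,-0.013],[-0.773,0.82,0,0,0,-0.013],[-0.773,0.82,0,0,0,-0.013],[-0.773,0.82,0,0,0,-0.013],[-0.773,0.82,0,0,0,-0.013],[-0.773,0.82,0,0,0,-0.013],[-0.773,0.82,0,0,0,-0.013],[-0.773,0.82,0,0,0,-0.013]]' 0.6
cat >> h.py <<'E'
def yawR(deg,tilt=0):
    # tool pointing down, tool x at yaw deg; tilt about tool x (deg): fingers swing
    a=np.radians(deg); x=[np.cos(a),np.sin(a),0]; z=[0,0,-1]; y=np.cross(z,x)
    return R.from_matrix(np.array([x,y,z]).T)*R.from_rotvec([np.radians(tilt),0,0])
E
python3 - <<'E'
from h import *
print(row([.641,-.143,.205],yawR(79.35)),state()['qpos'])
E
```

```text
time_s: 2.45
tool_pos: [0.4328, 0.198, 0.2059]
ee_rot: [0.0, 0.77, 0.638, 0.001]
ft_force: [-0.1, 0.2, -1.0]
width: 0.602
[-0.3707, 0.3346, 0.0012, 0.0002, -0.0001, -0.0] [ 1.90083994e-01 -1.77582940e-01  1.99080736e+00  8.64342309e-05
  1.32727270e+00 -1.19461851e+00]
```

```bash
python3 -m inch '[[-0.371,0.335,0,0,0,0],[-0.371,0.335,0,0,0,0],[-0.371,0.335,0,0,0,0],[-0.371,0.335,0,0,0,0],[-0.371,0.335,0,0,0,0],[-0.371,0.335,0,0,0,0],[-0.371,0.335,0,0,0,0],[-0.371,0.335,0,0,0,0],[-0.371,0.335,0,0,0,0],[-0.371,0.335,0,0,0,0],[-0.371,0.335,0,0,0,0],[-0.371,0.335,0,0,0,0]]'
python3 - <<'E'
from h import *
p=pose();c=camera('wrist');save(c,'w1');np.savez('pics/w1.npz',p=p[0],q=p[1].as_quat(),**{k:np.array(v) for k,v in c.items()})
print(p[0],state()['qpos'].round(3))
for l in ['lid_knob','bar']: print(l,[(np.round(d['at'],3).tolist(),round(d['confidence'],2)) for d in recognise(c,l)[:2]])
h=cv2.cvtColor(c['frame'],cv2.COLOR_RGB2HSV)
b=((h[...,0]>105)&(h[...,0]<128)&(h[...,1]>150)).astype(np.uint8)
nl,lab,st,ce=cv2.connectedComponentsWithStats(b)
for i in range(1,nl):
    if st[i,4]>150: print(st[i],ce[i],px2w(c,*ce[i],p=p,z=.145))
E
```

```text
time_s: 3.45
tool_pos: [0.6413, -0.1443, 0.2055]
ee_rot: [-0.0, 0.77, 0.638, 0.0]
ft_force: [-0.6, 0.6, -0.5]
width: 0.604
[ 0.64133618 -0.14425549  0.20548441] [-3.920e-01  2.600e-01  1.539e+00  1.000e-03  1.342e+00 -1.777e+00]
lid_knob [([0.562, -0.135, 0.098], 0.87)]
bar []
[ 162    0  195  100 3195] [261.00532081  68.01064163] [ 0.53583388 -0.11872912  0.145     ]
[246 170  29  38 832] [259.90264423 187.79807692] [ 0.63205871 -0.13752028  0.145     ]
[ 209  306  125   33 2635] [262.29108159 319.2056926 ] [ 0.764787   -0.15979704  0.145     ]
```

View pics/w1.png

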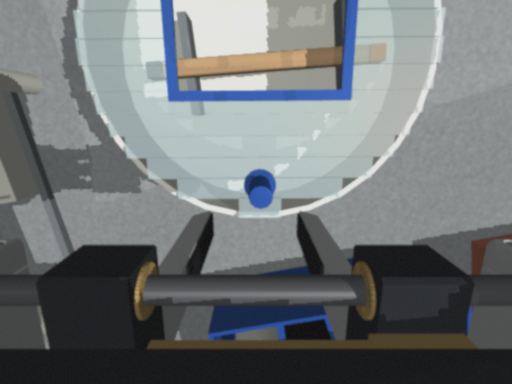

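```bash
python3 - <<'E'
from h import *
c=dict(np.load('pics/w1.npz'));p=(c['p'],R.from_quat(c['q']))
W=lambda u,v,z:px2w(c,u,v,p=p,z=z).round(4)
print('knob',W(260.5,199,.145),W(260,182,.095))
print('depth knob',px2w(c,260,196,p=p))
print('mouth',W(172,96,.095),W(352,96,.095))
print('bar top: tail',W(147,70,.058),'head',W(385,51,.058), 'mid',W(180,68,.058),W(345,53,.058))
print('tub rim', W(78,40,.095),W(441,40,.095))
print('rib',W(182,13,.04),W(197,112,.04))
E
```

```text
knob [ 0.6422 -0.1389  0.145 ] [ 0.6383 -0.1376  0.095 ]
depth knob [ 0.63947398 -0.13880881  0.14482864]
mouth [ 0.537  -0.2067  0.095 ] [ 0.5701 -0.0331  0.095 ]
bar top: tail [ 0.5014 -0.236   0.058 ] head [0.5306 0.0189 0.058 ] mid [ 0.5061 -0.2004  0.058 ] [ 0.5246 -0.0233  0.058 ]
tub rim [ 0.4719 -0.2804  0.095 ] [0.5357 0.0544 0.095 ]
rib [ 0.4484 -0.188   0.04  ] [ 0.5533 -0.1966  0.04  ]
```

```bash
python3 -m inch '[[0.004,0,0.05,0,0,0],[0.004,0,0.1,0,0,0],[0.004,0,0.122,0,0,0],[0.004,0,0.122,0,0,0],[0.004,0,0.122,0,0,0]]' 0.6
python3 -m inch '[[0,0,0,0,0,0],[0,0,0,0,0,0],[0,0,0,0,0,0],[0,0,0,0,0,0],[0,0,0,0,0,0],[0,0,0,0,0,0]]' 0 8
python3 - <<'E'
from h import *
p=pose();print(p[0],state()['ft_force'],state()['width']*94)
cx,cy,r=.508,-.1165,.1345
k=p[0]
print('ang',np.degrees(np.arctan2(k[1]-cy,k[0]-cx)),np.hypot(k[1]-cy,k[0]-cx))
for d in range(0,100,6):
    a=np.radians(-10.2-d); print(d,row([cx+r*np.cos(a),cy+r*np.sin(a),k[2]],yawR(79.35-d)))
E
```

```text
time_s: 4.02
tool_pos: [0.6407, -0.1373, 0.108]
ee_rot: [-0.001, 0.769, 0.639, 0.0]
ft_force: [0.1, 0.5, 0.8]
width: 0.601
time_s: 4.52
tool_pos: [0.6411, -0.1377, 0.1088]
ee_rot: [-0.0, 0.769, 0.639, 0.0]
ft_force: [-0.3, -0.3, 2.1]
width: 0.234
[ 0.64110542 -0.13772011  0.10884028] [-0.28350525 -0.26496157  2.06153122] 22.030060313001805
ang -9.058057358191219 0.13478630082930013
0 [-0.0034, -0.0003, -0.0, 0.0, -0.0001, 0.0004]
6 [-0.0209, -0.0011, -0.0, 0.0, -0.0001, 0.0171]
12 [-0.0383, -0.0038, -0.0, 0.0, -0.0001, 0.0337]
18 [-0.0554, -0.0083, -0.0, 0.0, -0.0001, 0.0504]
24 [-0.0718, -0.0145, -0.0, 0.0, -0.0001, 0.0671]
30 [-0.0875, -0.0224, -0.0001, 0.0, -0.0001, 0.0837]
36 [-0.1024, -0.0319, -0.0001, 0.0, -0.0001, 0.1004]
42 [-0.1161, -0.0429, -0.0001, 0.0, -0.0001, 0.1171]
48 [-0.1286, -0.0553, -0.0001, -0.0, -0.0001, 0.1337]
54 [-0.1397, -0.0689, -0.0001, -0.0, -0.0001, 0.1504]
60 [-0.1494, -0.0836, -0.0001, -0.0, -0.0001, 0.1671]
66 [-0.1575, -0.0992, -0.0001, -0.0, -0.0001, 0.1837]
72 [-0.1639, -0.1156, -0.0001, -0.0, -0.0001, 0.2004]
78 [-0.1685, -0.1326, -0.0001, -0.0, -0.0001, 0.2171]
84 [-0.1714, -0.15, -0.0001, -0.0, -0.0001, 0.2337]
90 [-0.1724, -0.1675, -0.0001, -0.0, -0.0001, 0.2504]
96 [-0.1716, -0.1851, -0.0001, -0.0, -0.0001, 0.2671]
```

```bash
python3 -m inch '[[-0.021,-0.001,0,0,0,0.017],[-0.038,-0.004,0,0,0,0.034],[-0.055,-0.008,0,0,0,0.05],[-0.072,-0.0145,0,0,0,0.067],[-0.0875,-0.0225,0,0,0,0.084],[-0.1025,-0.032,0,0,0,0.1],[-0.116,-0.043,0,0,0,0.117],[-0.1285,-0.0555,0,0,0,0.134],[-0.14,-0.069,0,0,0,0.15],[-0.149,-0.0835,0,0,0,0.167],[-0.149,-0.0835,0,0,0,0.167]]'
cat > arc.py <<'E'
from h import *
import sys
s=state();p=pose();print(p[0],s['ft_force'].round(1),s['width']*94,s['qpos'].round(2))
cx,cy,r=.508,-.1165,.1345
k=p[0];x=p[1].apply([1,0,0]);yw=np.degrees(np.arctan2(x[1],x[0]))
a0=np.degrees(np.arctan2(k[1]-cy,k[0]-cx));print('ang',a0,'yaw',yw)
for d in map(float,sys.argv[1:]):
    a=np.radians(d); print(d,row([cx+r*np.cos(a),cy+r*np.sin(a),k[2]],yawR(d+89.5)))
E
python3 arc.py -74 -78 -82 -86 -90 -92 -94
```

```text
time_s: 5.43
tool_pos: [0.5519, -0.2426, 0.1088]
ee_rot: [-0.001, 0.986, 0.166, -0.001]
ft_force: [-2.3, 2.4, 1.8]
width: 0.233
[ 0.55189706 -0.24256862  0.10877225] [-2.3  2.4  1.8] 21.867233887152576 [-0.6   0.24  1.75  0.    1.15 -0.94]
ang -70.80189706488925 yaw 19.140523534812896
-74.0 [-0.0094, 0.001, 0.0, -0.0004, 0.0001, 0.0101]
-78.0 [-0.0211, -0.0, 0.0, -0.0004, 0.0001, 0.0212]
-82.0 [-0.0327, -0.0019, 0.0, -0.0004, 0.0002, 0.0323]
-86.0 [-0.0441, -0.0046, 0.0, -0.0004, 0.0002, 0.0434]
-90.0 [-0.0553, -0.008, 0.0001, -0.0004, 0.0002, 0.0546]
-92.0 [-0.0608, -0.0101, 0.0001, -0.0004, 0.0002, 0.0601]
-94.0 [-0.0662, -0.0123, 0.0001, -0.0004, 0.0002, 0.0657]
```

```bash
python3 -m inch '[[-0.009,0.001,0,0,0,0.01],[-0.021,0,0,0,0,0.021],[-0.033,-0.002,0,0,0,0.032],[-0.044,-0.0045,0,0,0,0.043],[-0.055,-0.008,0,0,0,0.055],[-0.055,-0.008,0,0,0,0.055],[-0.055,-0.008,0,0,0,0.055]]'
python3 arc.py -92 -94 -96 -98 -100
```

```text
time_s: 6.02
tool_pos: [0.5082, -0.25, 0.1087]
ee_rot: [-0.002, 1.0, -0.004, -0.001]
ft_force: [-1.4, 6.2, 2.4]
width: 0.228
[ 0.50823582 -0.24998435  0.10869966] [-1.4  6.2  2.4] 21.46305340944341 [-0.66  0.16  1.84  0.    1.14 -0.65]
ang -89.89878006154368 yaw -0.5049072960135256
-92.0 [-0.0062, 0.0012, 0.0, -0.0007, 0.0004, 0.0055]
-94.0 [-0.012, 0.001, 0.0, -0.0007, 0.0004, 0.0111]
-96.0 [-0.0179, 0.0005, 0.0, -0.0007, 0.0004, 0.0167]
-98.0 [-0.0237, -0.0002, 0.0001, -0.0007, 0.0004, 0.0222]
-100.0 [-0.0295, -0.001, 0.0001, -0.0007, 0.0004, 0.0278]
```

```bash
python3 -m inch '[[-0.006,0.001,0,0,0,0.0055],[-0.012,0.001,0,0,0,0.011],[-0.012,0.001,0,0,0,0.011]]'
python3 -m inch '[[-0.006,0,0,0,0,0.0055],[-0.006,0,0,0,0,0.0055]]'
python3 arc.py  -96 -98 -100
```

```text
time_s: 6.27
tool_pos: [0.499, -0.2496, 0.1087]
ee_rot: [-0.003, 0.999, -0.038, -0.001]
ft_force: [-1.1, 6.1, 2.1]
width: 0.232
time_s: 6.43
tool_pos: [0.4968, -0.2493, 0.1087]
ee_rot: [-0.003, 0.999, -0.055, 0.002]
ft_force: [9.2, 1.6, -6.2]
width: 0.237
[ 0.49682374 -0.24927986  0.108726  ] [ 9.2  1.6 -6.2] 22.247777488034796 [-0.67  0.14  1.87  0.01  1.13 -0.57]
ang -94.81132227764624 yaw -6.254305131093408
-96.0 [-0.0034, 0.0016, -0.0, -0.0009, -0.0006, 0.0007]
-98.0 [-0.0093, 0.0015, -0.0, -0.0009, -0.0006, 0.0062]
-100.0 [-0.0152, 0.0013, -0.0001, -0.0009, -0.0006, 0.0118]
```

```bash
python3 -m inch '[[-0.002,0,0,0,0,0],[-0.002,0,0,0,0,0],[-0.002,0,0,0,0,0]]'
python3 - <<'E'
from h import *
c=camera('top');save(c,'top2');im=c['frame'];(x0,y0)=(222,150)
cv2.imwrite('pics/top2_z.png',cv2.cvtColor(cv2.resize(im[y0:y0+110,x0:x0+130],None,fx=6,fy=5.45,interpolation=cv2.INTER_CUBIC),cv2.COLOR_RGB2BGR))
E
python3 -m inch '[[0,0,0,0,0,0],[0,0,0,0,0,0],[0,0,0,0,0,0],[0,0,-0.04,0,0,0],[0,0,-0.09,0,0,0],[0,0,-0.13,0,0,0],[0,0,-0.13,0,0,0]]' 0.6
python3 - <<'E'
from h import *
s=state()
x=np.array([1,0]);
d=np.array([.015,.045,0])  # toward mouth? just report rows
print(s['tool_pos'],row([.52,-.13,.215],yawR(-6)))
E
```

```text
time_s: 6.68
tool_pos: [0.4969, -0.2493, 0.1087]
ee_rot: [-0.002, 0.999, -0.053, 0.004]
ft_force: [5.9, 1.4, -4.0]
width: 0.232
time_s: 7.32
tool_pos: [0.4994, -0.2527, 0.221]
ee_rot: [0.002, 0.999, -0.053, 0.009]
ft_force: [0.5, -0.6, 0.8]
width: 0.6
[ 0.49937638 -0.25266076  0.22103838] [0.0092, -0.1552, 0.0073, 0.0004, -0.0029, -0.0002]
```

View pics/top2_z.png

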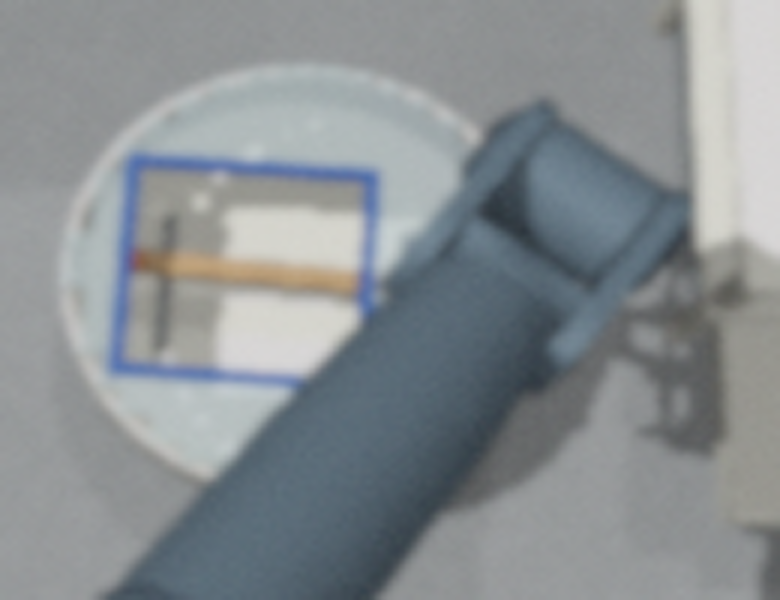

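The lid frame now sits toward +y, with corners about (135,162), (375,178) and (115,368) in the crop. The orange tip shows at (132,258), just inside the border. The contact force shows the lid reached its stop. Next I look at the bar from the wrist.

```bash
python3 -m inch '[[0.009,-0.05,0.007,0,-0.003,0],[0.009,-0.1,0.007,0,-0.003,0],[0.009,-0.155,0.007,0,-0.003,0],[0.009,-0.155,0.007,0,-0.003,0],[0.009,-0.155,0.007,0,-0.003,0]]'
python3 - <<'E'
from h import *
p=pose();c=camera('wrist');save(c,'w2');np.savez('pics/w2.npz',p=p[0],q=p[1].as_quat(),**{k:np.array(v) for k,v in c.items()})
print(p[0],state()['qpos'].round(3))
for l in ['lid_knob','bar','bar_head','bar_tail','lid_mouth']: print(l,[(np.round(d['at'],3).tolist(),round(d['confidence'],2)) for d in recognise(c,l)[:2]])
E
```

```text
time_s: 7.73
tool_pos: [0.5198, -0.1286, 0.215]
ee_rot: [0.002, 0.999, -0.051, -0.0]
ft_force: [0.5, 0.2, 0.3]
width: 0.602
[ 0.51979292 -0.12859327  0.21499483] [-0.455 -0.032  1.84  -0.003  1.333 -0.35 ]
lid_knob [([0.51, -0.095, 0.092], 0.88)]
bar [([0.521, -0.067, 0.057], 0.72)]
bar_head [([0.523, -0.063, 0.056], 0.71)]
bar_tail [([0.522, -0.062, 0.056], 0.87)]
lid_mouth [([0.515, -0.087, 0.095], 0.89)]
```

View pics/w2.png

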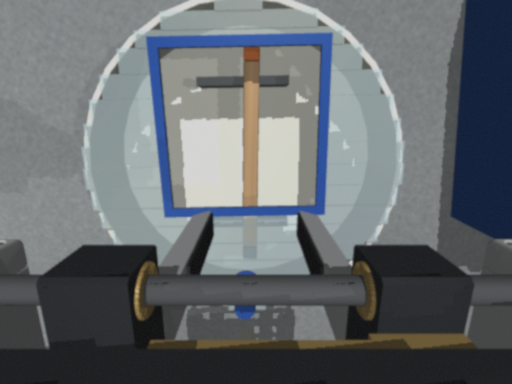

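```bash
python3 - <<'E'
from h import *
c=dict(np.load('pics/w2.npz'));p=(c['p'],R.from_quat(c['q']))
W=lambda u,v,z:px2w(c,u,v,p=p,z=z).round(4)
for q in [(160,47),(322,47),(318,207),(171,207)]: print('mouth',W(*q,.0925),px2w(c,q[0],q[1]+ (6 if q[1]<99 else 0),p=p).round(3))
for q in [(251,50),(251,110),(251,170),(250.5,200),(250,258)]: print('bar',W(*q,.058),px2w(c,*q,p=p).round(3))
for q in [(243,150),(259,150)]: print('edge',W(*q,.058))
m=c['frame'];print(m[150,235:270:2].tolist())
E
```

```text
mouth [0.4409 0.0174 0.0925] [0.42  0.028 0.022]
mouth [0.5991 0.0011 0.0925] [ 0.598 -0.005  0.095]
mouth [ 0.5873 -0.1633  0.0925] [ 0.587 -0.162  0.096]
mouth [ 0.4228 -0.1465  0.0925] [ 0.424 -0.146  0.095]
bar [0.5298 0.0129 0.058 ] [0.53  0.013 0.057]
bar [ 0.5231 -0.0502  0.058 ] [ 0.523 -0.05   0.058]
bar [ 0.5157 -0.12    0.058 ] [ 0.516 -0.12   0.058]
bar [ 0.511  -0.1576  0.058 ] [ 0.511 -0.158  0.058]
bar [ 0.502  -0.2366  0.058 ] [ 0.505 -0.217  0.095]
edge [ 0.5087 -0.0949  0.058 ]
edge [ 0.5277 -0.0969  0.058 ]
[[211, 212, 202], [212, 213, 202], [212, 213, 203], [212, 212, 211], [170, 159, 148], [171, 141, 105], [178, 146, 109], [180, 148, 111], [176, 144, 109], [172, 141, 106], [174, 142, 107], [164, 141, 114], [200, 200, 188], [211, 213, 201], [211, 212, 201], [211, 212, 201], [212, 213, 202], [212, 213, 201]]
```

```bash
cat > geo.py <<'E'
from h import *
O=np.array([.508,-.117]); YA=-6.2
ex=np.array([np.cos(np.radians(YA)),np.sin(np.radians(YA)),0]); ey=np.array([-ex[1],ex[0],0])
XB=.0098  # bar offset along tub x
def tcp(Y,z,th,s,dz=.015):
    t=np.radians(th); b=ey*np.cos(t)+np.array([0,0,np.sin(t)]); zt=ey*np.sin(t)-np.array([0,0,np.cos(t)])
    return np.r_[O,0]+ex*XB+ey*Y+np.array([0,0,z])+b*s+zt*dz, yawR(YA,th)
E
python3 - <<'E'
from geo import *
print(((np.array([.517,-.109])-O)@ex[:2]))
t=tcp(.008,.049,0,.05);print(t[0]);print(row(np.r_[t[0][:2],.215],t[1]),row(*t))
E
```

```text
0.008083363830102663
[ 0.52400664 -0.06039764  0.034     ]
[-0.0042, -0.0889, -0.0001, 0.0004, 0.0001, 0.0] [-0.004, -0.0895, 0.2262, 0.0004, 0.0001, 0.0]
```

```bash
sed -i 's/XB=.0098/XB=.008/' geo.py
python3 -m inch '[[0.003,-0.045,0,0,0,0],[-0.002,-0.0895,0,0,0,0],[-0.006,-0.0895,0.05,0,0,0],[-0.006,-0.0895,0.1,0,0,0],[-0.006,-0.0895,0.15,0,0,0],[-0.006,-0.0895,0.2,0,0,0],[-0.006,-0.0895,0.226,0,0,0],[-0.006,-0.0895,0.226,0,0,0],[-0.006,-0.0895,0.226,0,0,0]]' 0.6
python3 -m inch '[[0,0,0,0,0,0],[0,0,0,0,0,0],[0,0,0,0,0,0],[0,0,0,0,0,0],[0,0,0,0,0,0],[0,0,0,0,0,0],[0,0,0,0,0,0]]' 0 40
python3 - <<'E'
from geo import *
s=state();print(s['width']*94,s['ft_force'],s['qpos'].round(2))
dz=.049-0  # bar depth from tcp
d=.049-s['tool_pos'][2];print(d)
for a in [(.008,.056,0),(-.022,.056,0),(-.022,.062,7),(-.02,.068,14),(-.01,.079,21),(-.004,.087,28),(.005,.096,35)]:
    t=tcp(*a,.05,d);print(a,row(*t))
E
```

```text
time_s: 8.78
tool_pos: [0.5219, -0.0608, 0.0335]
ee_rot: [0.001, 0.999, -0.055, -0.001]
ft_force: [0.5, 0.2, 0.5]
width: 0.603
time_s: 9.37
tool_pos: [0.5221, -0.0608, 0.034]
ee_rot: [0.001, 0.999, -0.055, -0.001]
ft_force: [-1.4, -0.2, 2.0]
width: 0.188
17.660819153364628 [-1.41480287 -0.21313917  2.02217984] [-0.33  0.19  1.97 -0.    0.98 -0.22]
0.015000501387673157
(0.008, 0.056, 0) [0.0, -0.0007, -0.0088, 0.0004, 0.0003, -0.0002]
(-0.022, 0.056, 0) [0.0, 0.0368, -0.0087, 0.0004, 0.0003, -0.0002]
(-0.022, 0.062, 7) [0.0, 0.035, -0.0239, 0.0198, 0.0003, -0.0002]
(-0.02, 0.068, 14) [-0.0, 0.0317, -0.0394, 0.0393, 0.0003, -0.0002]
(-0.01, 0.079, 21) [-0.0001, 0.0193, -0.0611, 0.0587, 0.0003, -0.0002]
(-0.004, 0.087, 28) [-0.0001, 0.013, -0.079, 0.0782, 0.0003, -0.0003]
(0.005, 0.096, 35) [-0.0002, 0.0038, -0.098, 0.0976, 0.0003, -0.0003]
```

```bash
python3 -m inch '[[0,0,-0.009,0,0,0],[0,0.02,-0.009,0,0,0],[0,0.037,-0.009,0,0,0],[0,0.037,-0.009,0,0,0],[0,0.035,-0.024,0.01,0,0],[0,0.035,-0.024,0.02,0,0],[0,0.035,-0.024,0.02,0,0]]'
python3 - <<'E'
from geo import *
s=state();print(s['width']*94,s['ft_force'],s['qpos'].round(2))
d=.015
for a in [(-.02,.068,14),(-.01,.079,21),(-.004,.087,28),(.005,.096,35)]:
    t=tcp(*a,.05,d);print(a,row(*t))
c=camera('side');save(c,'s3');p=pose();c=camera('wrist');save(c,'w3')
E
```

```text
time_s: 9.95
tool_pos: [0.5196, -0.0896, 0.054]
ee_rot: [-0.062, 0.997, -0.056, 0.003]
ft_force: [-0.5, 0.1, -0.5]
width: 0.189
17.75853360692146 [-0.54911999  0.0547847  -0.49063256] [-0.45  0.17  1.96  0.13  1.06 -0.41]
(-0.02, 0.068, 14) [-0.0007, -0.0064, -0.0138, 0.0192, 0.0001, -0.0005]
(-0.01, 0.079, 21) [-0.0008, -0.0213, -0.0338, 0.0386, 0.0, -0.0005]
(-0.004, 0.087, 28) [-0.0008, -0.0299, -0.0508, 0.0581, 0.0, -0.0005]
(0.005, 0.096, 35) [-0.0009, -0.0414, -0.0685, 0.0775, -0.0, -0.0005]
```

View pics/w3.png

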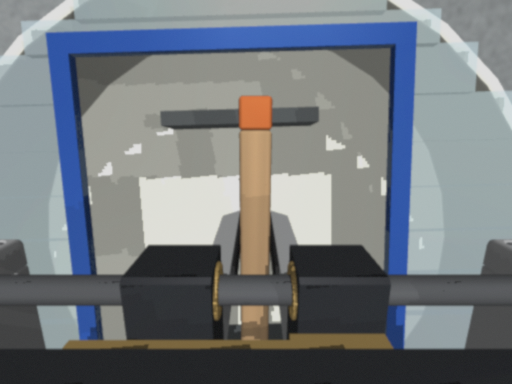

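View pics/s3.png

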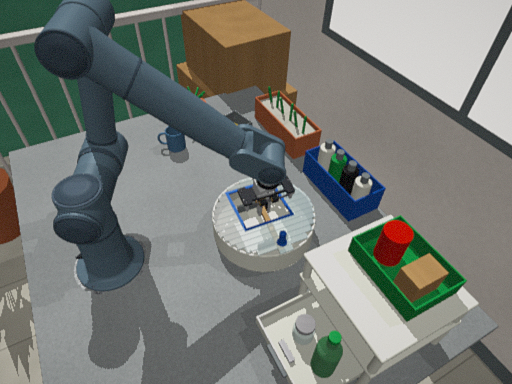

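The orange cap at (256,112) is clear of the mouth's far border (row 50), and the bar is centred between the fingers. I'll continue tilting.

```bash
python3 -m inch '[[-0.001,-0.0065,-0.014,0.019,0,0],[-0.001,-0.014,-0.024,0.029,0,0],[-0.001,-0.021,-0.034,0.039,0,0],[-0.001,-0.03,-0.051,0.058,0,0],[-0.001,-0.041,-0.0685,0.0775,0,0],[-0.001,-0.041,-0.0685,0.0775,0,0],[-0.001,-0.041,-0.0685,0.0775,0,0]]'
python3 - <<'E'
from geo import *
s=state();print(s['width']*94,s['ft_force'],s['qpos'].round(2))
d=.015
print(row(*tcp(.005,.096,35,.05)))
u=np.array([np.cos(np.radians(35)),np.sin(np.radians(35))])
for k in [.05,.1,.15,.17]: print(k,row(*tcp(.005+k*u[0],.096+k*u[1],35,.05)))
for a in [(.13,.24,35),(.1,.29,35)]: print(a,row(*tcp(*a,.05)))
c=camera('side');save(c,'s4');c=camera('wrist');save(c,'w4')
E
```

```text
time_s: 10.63
tool_pos: [0.5212, -0.0635, 0.111]
ee_rot: [-0.298, 0.953, -0.053, 0.015]
ft_force: [-0.4, -2.4, 0.2]
width: 0.188
17.683246435563504 [-0.36187932 -2.36291625  0.19312755] [-0.62  0.2   1.9   0.53  1.4  -0.7 ]
[0.0008, -0.0009, -0.0015, 0.0009, 0.0002, -0.0006]
0.05 [0.0005, -0.0634, -0.0018, 0.0009, 0.0002, -0.0006]
0.1 [0.0003, -0.1259, -0.0022, 0.0009, 0.0002, -0.0006]
0.15 [0.0, -0.1884, -0.0025, 0.0009, 0.0002, -0.0006]
0.17 [-0.0001, -0.2134, -0.0026, 0.0009, 0.0002, -0.0006]
(0.13, 0.24, 35) [-0.0002, -0.2318, -0.0606, 0.0009, 0.0002, -0.0006]
(0.1, 0.29, 35) [-0.0003, -0.2365, -0.1333, 0.0009, 0.0002, -0.0006]
```

View pics/w4.png

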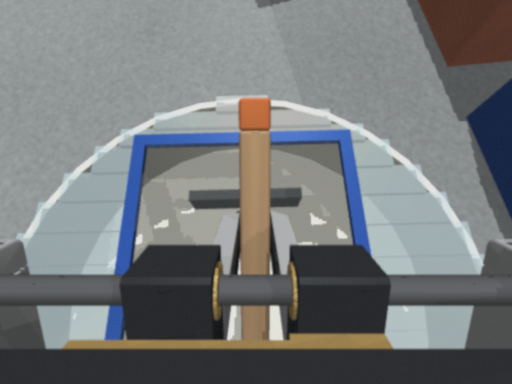

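View pics/s4.png

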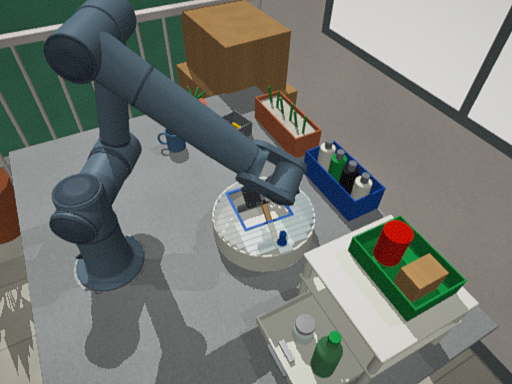

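The orange cap stays at (256,113) in the wrist view, so there is no slip. It is now above the mouth edge, and the arm is clear of the shelf. I'll pull along the bar.

```bash
python3 -m inch '[[0.001,-0.03,-0.002,0.001,0,0],[0.001,-0.063,-0.002,0.001,0,0],[0.001,-0.063,-0.002,0.001,0,0],[0.001,-0.063,-0.002,0.001,0,0]]'
python3 -m inch '[[0,-0.035,0,0,0,0],[0,-0.07,0,0,0,0],[0,-0.105,0,0,0,0],[0,-0.14,0,0,0,0],[0,-0.15,0,0,0,0],[0,-0.15,0,0,0,0],[0,-0.15,0,0,0,0]]'
python3 - <<'E'
from geo import *
s=state();print(s['width']*94,s['ft_force'],s['qpos'].round(2))
for a in [(.13,.24,35),(.09,.29,35),(.06,.29,20)]: print(a,row(*tcp(*a,.05)))
c=camera('side');save(c,'s5');c=camera('wrist');save(c,'w5')
E
```

```text
time_s: 11.07
tool_pos: [0.5258, -0.0208, 0.1407]
ee_rot: [-0.3, 0.952, -0.051, 0.014]
ft_force: [-0.7, 0.6, -1.0]
width: 0.19
time_s: 11.65
tool_pos: [0.5358, 0.0766, 0.2082]
ee_rot: [-0.3, 0.953, -0.051, 0.013]
ft_force: [0.0, -1.0, -2.2]
width: 0.189
17.78400656842941 [ 0.0122079  -1.03999774 -2.18520804] [-0.37  0.    1.91  0.59  1.44 -0.41]
(0.13, 0.24, 35) [0.0012, -0.0181, -0.0608, 0.0002, 0.0009, -0.0001]
(0.09, 0.29, 35) [0.0008, -0.0129, -0.1407, 0.0002, 0.0009, -0.0001]
(0.06, 0.29, 20) [0.0007, 0.0248, -0.1466, -0.0414, 0.0009, 0.0]
```

View pics/s5.png

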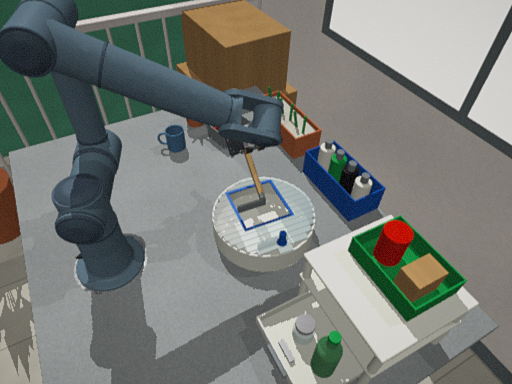

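View pics/w5.png

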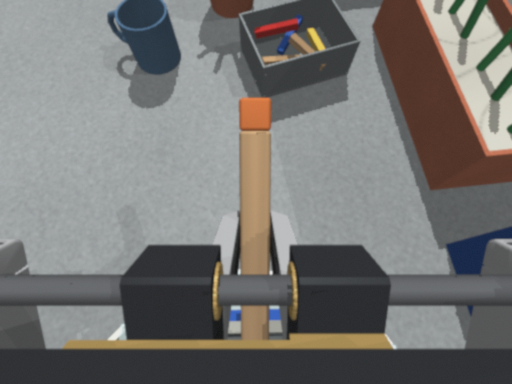

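The bar's tail is now just above the mouth, at about (262,197) in the side view, and the grip is unchanged. I'll lift straight up, then move back over the tub and level partly.

```bash
python3 -m inch '[[0.001,-0.018,-0.03,0,0.001,0],[0.001,-0.018,-0.061,0,0.001,0],[0.001,-0.013,-0.1,0,0.001,0],[0.001,-0.013,-0.14,0,0.001,0],[0.001,0.005,-0.145,-0.02,0.001,0],[0.001,0.025,-0.147,-0.041,0.001,0],[0.001,0.025,-0.147,-0.041,0.001,0],[0.001,0.025,-0.147,-0.041,0.001,0],[0.001,0.025,-0.147,-0.041,0.001,0],[0.001,0.025,-0.147,-0.041,0.001,0]]'
python3 - <<'E'
from geo import *
s=state();print(s['width']*94,s['ft_force'],s['qpos'].round(2),abs(s['joint_velocities']).max())
p,r=pose();g=p-r.apply([0,0,.015])
b=r.apply([0,-1,0]);c0=g-b*.05
print('center',c0,'head',c0+.13*b,'tail',c0-.13*b,'dist',np.linalg.norm(c0[:2]-O))
for n in ('side','top','wrist'):
    c=camera(n);save(c,n+'6')
    for l in ['bar','bar_head','bar_tail','lid_mouth','bottle','jar','clip','basket','planter','mug']: print(n,l,[(np.round(d['at'],3).tolist(),round(d['confidence'],2)) for d in recognise(c,l)[:1]])
E
```

```text
time_s: 12.58
tool_pos: [0.5277, -0.0073, 0.2915]
ee_rot: [-0.176, 0.983, -0.055, 0.008]
ft_force: [-0.6, 0.0, -0.9]
width: 0.19
17.816319344506276 [-0.62324837  0.04755697 -0.85566393] [-0.41 -0.1   1.79  0.34  1.56 -0.33] 0.007200335848980373
center [ 0.52189901 -0.05906838  0.28819905] head [0.53549882 0.0620693  0.33337325] tail [ 0.5082992  -0.18020606  0.24302485] dist 0.05957562601504452
side bar [([0.518, -0.104, 0.286], 0.95)]
side bar_head [([0.514, -0.097, 0.284], 0.85)]
side bar_tail [([0.514, -0.103, 0.282], 0.67)]
side lid_mouth [([0.492, -0.155, 0.093], 0.74)]
side bottle [([0.394, -0.609, 0.164], 0.68)]
side jar [([0.397, -0.519, 0.114], 0.74)]
side clip [([0.34, -0.53, 0.053], 0.66)]
side basket [([0.608, 0.432, 0.048], 0.77)]
side planter [([0.53, 0.546, 0.088], 0.84)]
side mug [([0.39, 0.438, 0.052], 0.64)]
top bar [([0.53, 0.024, 0.326], 0.72)]
top bar_head []
top bar_tail [([0.526, 0.023, 0.327], 0.57)]
top lid_mouth [([0.465, -0.183, 0.093], 0.71)]
top bottle [([0.467, -0.188, 0.093], 0.74)]
top jar [([0.407, -0.5, 0.116], 0.49)]
top clip [([0.343, -0.527, 0.057], 0.53)]
top basket [([0.645, 0.427, 0.032], 0.92)]
top planter [([0.537, 0.574, 0.098], 0.98)]
top mug [([0.399, 0.467, 0.039], 0.72)]
wrist bar [([0.526, 0.007, 0.319], 0.66)]
wrist bar_head []
wrist bar_tail [([0.53, 0.01, 0.32], 0.78)]
wrist lid_mouth [([0.502, 0.006, 0.096], 0.74)]
wrist bottle []
wrist jar []
wrist clip []
wrist basket [([0.614, 0.354, 0.02], 0.96)]
wrist planter []
wrist mug []
```

View pics/side6.png

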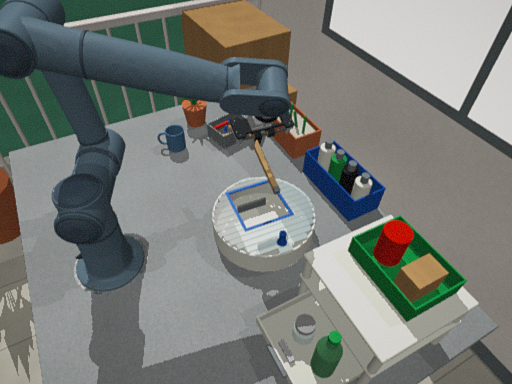

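View pics/top6.png

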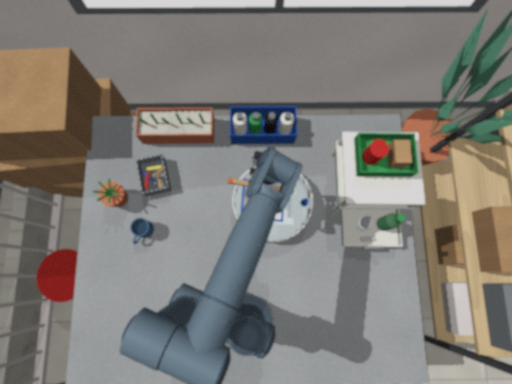

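The bar hangs clear above the tub, running from about (258,145) to (277,190) in the side view, with the knob at (283,238). As a last check I compare the lid knob before and after the pull, then hand in.

```bash
python3 - <<'E'
from h import *
t=dict(np.load('pics/side.npz'))
for n in ('s3','s4','side6'):
    h=cv2.cvtColor(cv2.imread(f'pics/{n}.png'),cv2.COLOR_BGR2HSV)[225:255,270:300]
    b=(h[...,0]>105)&(h[...,0]<128)&(h[...,1]>150)
    v,u=np.nonzero(b); print(n,u.mean()+270,v.mean()+225,px2w(t,u.mean()+270,v.mean()+225,z=.12))
s=state();print(s['width'],abs(s['joint_velocities']).max())
print(job_done())
E
```

```text
s3 281.9673913043478 238.72826086956522 [ 0.49485452 -0.25417498  0.12      ]
s4 281.93548387096774 238.7741935483871 [ 0.49467573 -0.25427782  0.12      ]
side6 281.8510638297872 238.88297872340425 [ 0.49422817 -0.25450859  0.12      ]
0.18894028023492132 0.0013541148799144946
the job is handed in; nothing more can be done
None
```

The job is handed in at about 13 s of the allowed 56 s. I turned the lid by its blue knob until the side force rose to about 9 N, which I took as its stop. I then gripped the bar about 50 mm from its middle, slid it back, and tilted it 35°. I drew it out through the mouth orange end first and stopped with it held above the tub.

**Bar at the end:**
- The ends are at about z = 0.33 and 0.24 m and the centre is about 60 mm from the tub axis. These come from the arm pose and my earlier measurement of the bar.
- The network found the bar at the matching height in all three cameras. The orange cap also stayed at the same pixel in the wrist view through the tilt and the pull, so I saw no slip.
- The fingers are open 17.8 mm, which matches the 18 mm bar. The arm was still.

**Lid:** the knob stayed within about 1 mm in the side view from before the pull to the end. The lid turned only about 85°, because it seems to have started about 5° past zero. I inferred its angle from the contact force and the pictures, not from a reading.

**Other things:** in the last pictures they are where they began, and the arm did not touch them. The networks disagreed in places: the top view put the bottle on the tub lid, and gave nothing for the orange end. The basket's position differed by about 30 mm in the side view and more in the wrist view, where the arm or frame cut off part of it. The top view had the basket unmoved within 3 mm.

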